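# Nest the small saucepan in the big one, handles fanned

### The job

Put the pans away as a nest: lift the small saucepan by its handle and set it down gently inside the big saucepan, standing flat on its floor, with its handle fanned about an eighth of a turn (45 degrees) to either side of the big saucepan's handle so that it clears it. Do not drop it in, and leave the big saucepan and the low frying pan where they stand.

Things in the scene. Friction and masses are not known exactly. Their poses are not given: they have to be found in the camera images.
- big_pan: Big steel saucepan, black bar handle, about 0.7 kg, on the table. Outer radius 80 mm (76 at the foot), wall 3, inner radius 77 at the mouth; 72 high, floor 5 thick. Origin: centre of its underside, z up. Its handle points along its own +x: 18 wide, 16 thick, centred 74 above the underside, from 92 to 195 from the centre (top at 82).
- small_pan: Small steel saucepan, black bar handle, about 0.25 kg, on the table; it may swap places with the frying pan. Outer radius 60 mm (56 at the foot), wall 3, 80 high. Origin: centre of its underside, z up. Its level handle points along its own +x: 18 wide (y), 16 thick, centred 78 above the underside, 72 to 180 from the centre. Nested, it sits 5 up and would ride on the big handle if lined up with it.
- small_handle (a point): Middle of the small saucepan's handle, the place to pinch it from above: 115 mm from the pan's centre along its +x, 78 above its underside; axes as the pan's. Held here the fingers stay outside the big saucepan's rim when nesting; the nested handle's underside is 3 above that rim.
- frying_pan: Bystander: low steel frying pan with the same black bar handle, about 0.7 kg, outer radius 85 mm, 40 mm high, too wide to nest. Origin: centre of its underside; its handle points along its own +x to 190 mm, centred 38 mm up. Leave it alone.
Mind the look-alikes: they are no part of the job. What is shaped like the small_pan but green or pink is not meant.

How it is judged:
By the outcome, as a careful person would: the job done as asked, in the order asked, and still so for the second after the job is handed in, with the robot touching nothing.
It also fails if it takes over 35 s, if anything falls off the work surface, if the arm or the gripper's body presses on something with over 40 N, if the wrist force passes 120 N, or if a joint passes its speed limit or range.

### The arm

A 7-joint arm with a two-finger parallel gripper is mounted at the origin on the work surface. World frame = base frame: x ahead of the robot, y to its left, z up, the work surface at z = 0. Lengths are in m, angles in rad, forces in N, time in s.
With the tool pointing down it reaches from about 0.4 to 0.85 m from the base axis. Payload 10.4 kg.
Tool frame: the origin (TCP) lies at the very end of the fingers, on their centre line; the grasp point (between the pads) lies 19 mm behind it (r.pinch_z is the distance from the TCP to the grasp point, in m); z points along the fingers, y is the line along which they close (so a half turn about z gives the same grasp; the last joint's range is limited). The gripper opens to 87 mm and grips with 3 to 60 N. Pads are 19 mm wide; open, the fingers measure 117 mm over their backs; the gripper's body (75 mm by 190 mm) begins 51 mm behind the grasp point.
Start: joints at [-1.205, 0.332, -0.065, 1.46, 0.022, 1.35, -0.088], TCP at [0.237, 0.578, 0.223] pointing down, gripper open.
Joint ranges: [-2.6, 2.6], [-0.5, 2.12], [-1.47, 1.34], [0.16, 2.42], [-1.27, 4.41], [0.06, 2.06], [-2.6, 2.6]. Speed limits (rad/s): [2.22, 2.22, 2.79, 2.79, 3.14, 3.14, 3.14].

### API

Orientations are given as a unit quaternion [x, y, z, w].
In Python, from bench import sensors, vision, r gives the robot as it stands.
- The arm moves only by the shell command python3 -m crank 'ROWS' [OPENING] [FORCE]. ROWS is JSON, a list of rows, each a list of 2 entries, a list of its own where there are three numbers: the shift along the tool's x, y, z normalised to -1 to 1, where 1 is 3 cm, then the turn about the tool's z normalised to -1 to 1, where 1 is 8 degrees. A call has 1 to 12 rows; each row shifts and turns the commanded pose from where the row before left it, along the tool's axes as they then stand; what a row does not reach is not made up. A row lasts 1/8 s, in which the tool goes at most 62.5 mm and 10.7 degrees, less where a joint would pass 70% of its speed; a pose out of reach is approached as far as the arm can. A call with a number of a shift or a turn outside -1 to 1 is refused whole. A call with a gripper value outside its range is refused whole. OPENING is the opening, from 0 (shut) to 1 (fully open), set as the call begins (- or left out, the last holds). The fingers move at their own pace and stop on an object; FORCE is the grip in N (left out, the last holds). Time passes only in rows, so rows that do not move let the fingers close. It gives the time, the measured TCP pose, the force, the opening and the grip force at its end, in the units of the state.
- sensors.read_state(): the state, without advancing time (a new reading comes with each control period).
- vision.camera(name): name is "scene" or "top"; returns the picture (420x560x3 uint8, red, green, blue); there is no depth.
- vision.camera_model(name): a dict with "vertical_fov" (degrees; the focal length in pixels is half the picture's height over the tangent of half this angle, whatever the lens; pixels are square), "cx", "cy" (the principal point, pixels), "camera_from_world" (4x4, takes a point from world to camera coordinates). Camera axes: x right, y down, z forward; pixel columns grow to the right and rows downward; lengths in m; the calibration is good to about 2 mm. A picture is of the moment at which its call begins. camera_model takes no time and is no camera call.
- r.close_job(): hands the job in; it is judged then, once.
The state is a dict: "time": time; "joint_positions": joint angles; "joint_vel": joint speeds; "joint_torque": joint torques, N m; "ee_pos": TCP position; "eef_rot": TCP orientation; "ft_force": force on the tool from outside, world axes, zero at the start; "torque": the same for the moment, N m; "width": finger opening in m; "grip_force": force on a finger pad.
Only numpy, scipy, OpenCV 4.12 (cv2) and the standard library are available. Lean on these libraries where they do the work, as an engineer would, in place of code of your own. Each camera call takes 0.05 s, during which the arm holds its last target. There are 200 camera calls.

## Working session

There is one attempt and no reset: what is moved stays moved. The work goes in short steps, Python scripts to look and compute and a shell command to move; the robot and the scene stay as the last step left them, time stands still between calls to the robot, and variables do not carry over. Pictures are saved under pics/ and viewed, at most 10 in all, crops included, and the job is handed in when it is done.

```bash
mkdir -p pics; python3 - <<'E'
from bench import sensors, vision, r
import cv2
for n in("scene","top"):
    cv2.imwrite(f"pics/{n}0.png",vision.camera(n)[:,:,::-1]); m=vision.camera_model(n); print(n,m)
s=sensors.read_state(); print(s['time'],s['ee_pos'],s['eef_rot'],s['width'],r.pinch_z)
E
```

```text
scene {'vertical_fov': 44.049223126616376, 'cx': 271.52439776484397, 'cy': 205.5656545303665, 'camera_from_world': array([[-0.84410165,  0.53598283, -0.0146563 ,  0.42907007],
       [ 0.40547555,  0.62020767, -0.67151472, -0.11104272],
       [-0.35083041, -0.57276946, -0.74084625,  1.65585965],
       [ 0.        ,  0.        ,  0.        ,  1.        ]])}
top {'vertical_fov': 56.87530147693504, 'cx': 277.7261725923869, 'cy': 201.68641016158122, 'camera_from_world': array([[-0.01086442, -0.99977697,  0.01811011, -0.04898771],
       [-0.98488391,  0.00756792, -0.1730503 ,  0.49949656],
       [ 0.17287465, -0.01971645, -0.98474647,  1.00464336],
       [ 0.        ,  0.        ,  0.        ,  1.        ]])}
0.1 [0.23681134 0.57804836 0.22187039] [ 1.93165560e-01  9.81165992e-01 -5.95708007e-04 -8.69970438e-05] 0.08705310495966477 0.0187
```

View pics/scene0.png

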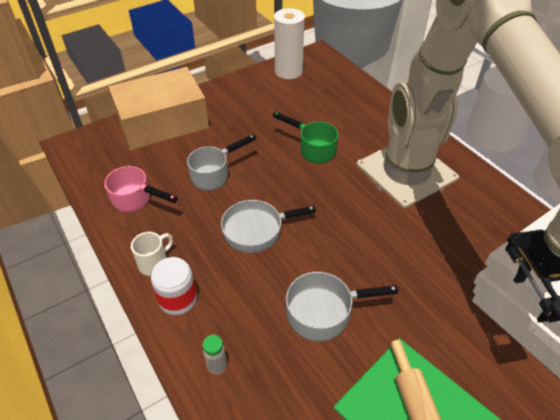

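View pics/top0.png

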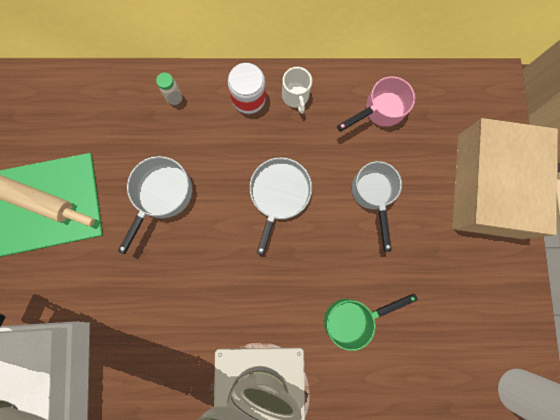

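Top view: big pan at (160,187) with its handle to (123,250), frying pan (280,190), small steel pan (377,185) with its handle to (388,248). Scene view: big pan (319,305), small pan (208,168) with its handle end at (253,139). Next I triangulate the handles and fit the pan models to the masks.

```bash
cat > h.py <<'E'
import numpy as np, cv2
from bench import vision, sensors
from scipy.optimize import minimize
def proj(n,P):
    m=vision.camera_model(n); f=210/np.tan(np.radians(m['vertical_fov']/2))
    T=m['camera_from_world']; c=np.asarray(P)@T[:3,:3].T+T[:3,3]
    return c[:,:2]/c[:,2:]*f+[m['cx'],m['cy']]
def PM(n):
    m=vision.camera_model(n); f=210/np.tan(np.radians(m['vertical_fov']/2))
    return np.array([[f,0,m['cx']],[0,f,m['cy']],[0,0,1]])@m['camera_from_world'][:3]
def tri(a,b): # scene px, top px
    X=cv2.triangulatePoints(PM('scene'),PM('top'),np.float64(a).reshape(2,1),np.float64(b).reshape(2,1))[:,0]
    return X[:3]/X[3]
DIM=dict(big=(.080,.076,.072,.092,.195,.074),small=(.060,.056,.080,.072,.180,.078))
def model(k,p):
    x,y,yaw,z=p; R,F,H,h0,h1,hz=DIM[k]; t=np.linspace(0,2*np.pi,60)
    b=np.vstack([np.c_[R*np.cos(t),R*np.sin(t),0*t+H],np.c_[F*np.cos(t),F*np.sin(t),0*t]])
    h=np.array([[u,v,w] for u in(h0,h1) for v in(-.009,.009) for w in(hz-.008,hz+.008)])
    c,s=np.cos(yaw),np.sin(yaw); M=np.array([[c,-s,0],[s,c,0],[0,0,1]])
    return [q@M.T+[x,y,z] for q in(b,h)]
def hull(n,P): return cv2.convexHull(np.float32(proj(n,P)))
def masks(img):
    i=img.astype(int); mx=i.max(2); mn=i.min(2)
    return ((mx-mn<25)&(mx>75)).astype(np.uint8),(mx<50).astype(np.uint8)
def fill(h):
    a=np.zeros((420,560),np.uint8); cv2.fillConvexPoly(a,np.round(h*16).astype(np.int32),1,cv2.LINE_8,4); return a
def fit(k,p0,imgs):
    M={n:masks(v) for n,v in imgs.items()}
    def cost(p):
        c=0; P=model(k,p)
        for n in M:
            for q,m in zip(P,M[n]):
                a=fill(hull(n,q)); big=cv2.dilate(a,np.ones((9,9)))
                c+=1-(a&m).sum()/max(1,(a|(m&big)).sum())
        return c
    best=None
    for st in(.02,.008,.003):
        S=np.array([p0]+[np.array(p0)+st*np.eye(4)[i]*(5 if i==2 else 1) for i in range(4)])
        o=minimize(cost,p0,method='Nelder-Mead',options=dict(initial_simplex=S,maxiter=250)); p0=o.x
    return o.x,o.fun
def draw(img,n,k,p):
    o=img[:,:,::-1].copy()
    for q in model(k,p): cv2.polylines(o,[np.int32(hull(n,q)*16)],True,(0,0,255),1,cv2.LINE_AA,4)
    return o
E
python3 - <<'E'
from h import *
im={n:cv2.imread(f"pics/{n}0.png")[:,:,::-1] for n in("scene","top")}
out=[]
for k,bx in dict(big=((319,295),(160,187),(396,290),(123,250)),small=((208,162),(377,185),(254,139),(388,248))).items():
    c=tri(bx[0],bx[1]); e=tri(bx[2],bx[3]); print(k,c,e,np.linalg.norm((e-c)[:2]))
    p,f=fit(k,[c[0],c[1],np.arctan2(*(e-c)[1::-1]),0.],im); print(p,f,np.degrees(p[2]))
    for n in im:
        o=draw(im[n],n,k,p); u=np.int32(proj(n,[[p[0],p[1],.04]])[0]); x0,y0=max(0,u[0]-90),max(0,u[1]-70)
        out.append(cv2.resize(o[y0:y0+150,x0:x0+190],(380,300),interpolation=cv2.INTER_CUBIC))
cv2.imwrite("pics/fit.png",np.vstack([np.hstack(out[:2]),np.hstack(out[2:])]))
E
```

```text
big [0.53470141 0.25805359 0.07058951] [0.36846653 0.34773018 0.06891211] 0.18888071498451403
[ 0.54102064  0.26565847  2.70087665 -0.00401946] 1.3485681935065281 154.7488330636936
small [ 0.53763734 -0.31906201  0.06512514] [ 0.36553994 -0.33469748  0.06648026] 0.17280619997375266
[ 5.39332185e-01 -3.19592069e-01 -3.06261607e+00  1.40603876e-03] 1.373988493332485 -175.4749748492619
```

View pics/fit.png

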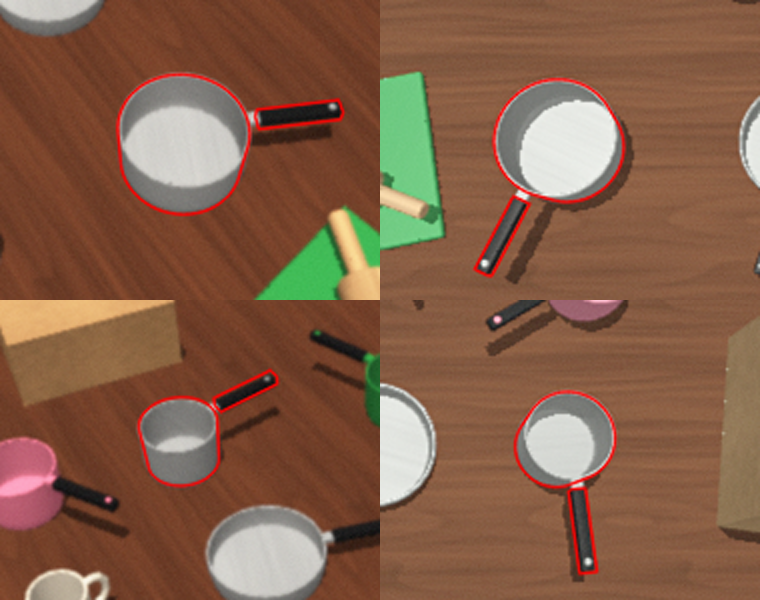

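Both fits match the outlines: pan z is within 4 mm of 0, handle lengths agree, and everything is in reach. The big pan is at (0.541, 0.266), yaw 154.7°. The small pan is at (0.539, -0.320), yaw -175.5°, so its grasp point is about (0.425, -0.329). I'll nest it at yaw -160.25°, a turn of only +15°.

```bash
cat > go.py <<'E'
import sys,numpy as np
from scipy.spatial.transform import Rotation as R
from bench import sensors
s=sensors.read_state(); M=R.from_quat(s['eef_rot']).as_matrix(); yaw=np.degrees(np.arctan2(M[1,0],M[0,0]))
print('t',s['time'],'p',np.round(s['ee_pos'],4),'yaw',round(yaw,2),'F',np.round(s['ft_force'],1),'w',s['width'],'g',s['grip_force'],'j',np.round(s['joint_positions'],2))
p=np.array(s['ee_pos']); a=list(map(float,sys.argv[1:]))
for i in range(0,len(a),3):
    q=np.array(a[i:i+3]); print('units xyz',np.round(M.T@(q-p)/.03,2)); p=q
E
python3 go.py .45 .15 .2  .425 -.329 .2
```

```text
t 0.1 p [0.2368 0.578  0.2219] yaw 157.72 F [-0.9  0.7 -1.7] w 0.08705310495966477 g 0.0 j [-1.2   0.33 -0.06  1.46  0.02  1.35 -0.09]
units xyz [-11.98 -10.51   0.74]
units xyz [ -5.28 -15.09   0.02]
```

```bash
python3 -m crank '[[[-0.95,-0.85,0.06],0],[[-0.95,-0.85,0.06],0],[[-0.95,-0.85,0.06],0],[[-0.95,-0.85,0.06],0],[[-0.95,-0.85,0.06],0],[[-0.95,-0.85,0.06],0],[[-0.95,-0.85,0.06],0],[[-0.95,-0.85,0.06],0],[[-0.95,-0.85,0.06],0],[[-0.95,-0.85,0.06],0],[[-0.95,-0.85,0.06],0],[[-0.95,-0.85,0.06],0]]' 1
python3 go.py .425 -.329 .2
```

```text
time: 1.6
ee_pos: [0.4376, 0.1643, 0.2007]
eef_rot: [0.193, 0.981, -0.0, -0.0]
ft_force: [0.1, 0.2, 0.6]
width: 0.0868
grip_force: 0.0
t 1.6 p [0.4376 0.1643 0.2007] yaw 157.73 F [0.1 0.2 0.6] w 0.08675768146845987 g 0.0 j [-0.73 -0.01  0.27  1.9   0.    1.25  0.72]
units xyz [ -5.84 -15.38   0.02]
```

```bash
python3 -m crank '[[[-0.36,-0.96,0],0],[[-0.36,-0.96,0],0],[[-0.36,-0.96,0],0],[[-0.36,-0.96,0],0],[[-0.36,-0.96,0],0],[[-0.36,-0.96,0],0],[[-0.36,-0.96,0],0],[[-0.36,-0.96,0],0],[[-0.36,-0.96,0],0],[[-0.36,-0.96,0],0],[[-0.36,-0.96,0],0],[[-0.36,-0.96,0],0]]' >/dev/null
python3 -m crank '[[[-0.36,-0.96,0],0],[[-0.36,-0.96,0],0],[[-0.36,-0.96,0],0],[[-0.36,-0.96,0],0],[[0,0,0],1],[[0,0,0],1],[[0,0,0],1],[[0,0,0],1],[[0,0,0],1],[[0,0,0],1],[[0,0,0],1],[[0,0,0],1]]' >/dev/null
python3 -m crank '[[[0,0,0],1],[[0,0,0],1],[[0,0,0],1],[[0,0,0],1],[[0,0,0],1],[[0,0,0],1],[[0,0,0],1],[[0,0,0],1],[[0,0,0],1],[[0,0,0],1],[[0,0,0],1],[[0,0,0],0.15]]' >/dev/null
python3 go.py .4247 -.3286 .2 .4247 -.3286 .06
```

```text
t 6.1 p [ 0.4225 -0.3262  0.2007] yaw 4.52 F [-0.  -0.7  0.1] w 0.08676250749385388 g 0.0 j [-0.5   0.33  1.29  1.78 -0.33  1.29 -0.62]
units xyz [0.07 0.09 0.02]
units xyz [0.   0.   4.67]
```

```bash
python3 -m crank '[[[0.07,0.09,0.5],0],[[0,0,0.8],0],[[0,0,0.8],0],[[0,0,0.8],0],[[0,0,0.8],0],[[0,0,0.6],0],[[0,0,0.4],0],[[0,0,0],0]]'; python3 go.py .4247 -.3286 .059
python3 - <<'E'
from h import *
im={n:vision.camera(n) for n in("scene","top")}
o=[]
for n in im:
    u=np.int32(proj(n,[[.45,-.33,.06]])[0]); x0,y0=max(0,u[0]-95),max(0,u[1]-75)
    o.append(cv2.resize(im[n][y0:y0+150,x0:x0+190,::-1],(400,316)))
cv2.imwrite("pics/g.png",np.hstack(o))
E
```

```text
time: 7.1
ee_pos: [0.4245, -0.3288, 0.0593]
eef_rot: [0.999, 0.04, -0.001, -0.0]
ft_force: [-1.0, 0.3, -0.2]
width: 0.0869
grip_force: 0.0
t 7.1 p [ 0.4245 -0.3288  0.0593] yaw 4.54 F [-1.   0.3 -0.2] w 0.0869033464682666 g 0.0 j [-0.3   0.51  1.09  1.92 -0.52  1.04 -0.48]
units xyz [ 0.01 -0.01  0.01]
```

View pics/g.png

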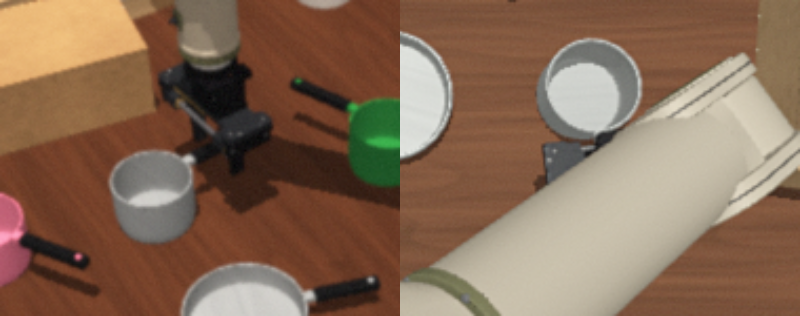

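The fingers straddle the handle: in the scene crop they are at (235,140), with the pan undisturbed. Closing and lifting.

```bash
python3 -m crank '[[[0,0,0],0],[[0,0,0],0],[[0,0,0],0],[[0,0,0],0],[[0,0,0],0],[[0,0,0],0],[[0,0,0],0]]' 0 60;  python3 -m crank '[[[0,0,-0.2],0],[[0,0,-0.4],0],[[0,0,-0.8],0],[[0,0,-0.8],0],[[0,0,-0.8],0],[[0,0,-0.8],0],[[0,0,-0.8],0],[[0,0,-0.5],0],[[0,0,-0.2],0],[[0,0,0],0]]'; python3 go.py
python3 - <<'E'
from h import *
im={n:vision.camera(n) for n in("scene","top")}
o=[]
for n in im:
    u=np.int32(proj(n,[[.48,-.33,.22]])[0]); x0,y0=max(0,u[0]-95),max(0,u[1]-75)
    o.append(cv2.resize(im[n][y0:y0+150,x0:x0+190,::-1],(400,316)))
cv2.imwrite("pics/l.png",np.hstack(o))
E
```

```text
time: 8.07
ee_pos: [0.4249, -0.3288, 0.0599]
eef_rot: [0.999, 0.039, -0.0, -0.0]
ft_force: [-0.1, -0.0, -0.5]
width: 0.0251
grip_force: 0.0
time: 9.32
ee_pos: [0.4249, -0.3287, 0.2187]
eef_rot: [0.999, 0.04, 0.0, -0.0]
ft_force: [-0.2, 0.3, -3.3]
width: 0.0173
grip_force: 60.0
t 9.325 p [ 0.4249 -0.3287  0.2187] yaw 4.53 F [-0.2  0.3 -3.3] w 0.017312015541244667 g 59.998510144650936 j [-0.49  0.3   1.27  1.75 -0.29  1.32 -0.65]
```

View pics/l.png

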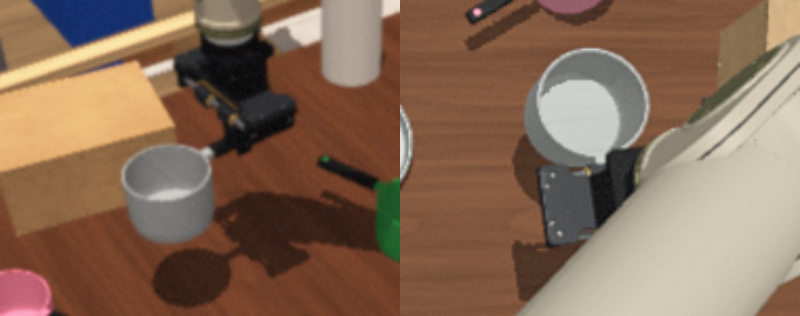

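The pan is lifted and looks roughly level (scene crop, rim about (167,175), floor level). The fingers closed as the lift began, so I'll measure the pan's pose in the hand.

```bash
cat > hand.py <<'E'
from h import *
from scipy.spatial.transform import Rotation as R
def fitbody(im,p0):
    s=sensors.read_state(); M=R.from_quat(s['eef_rot']).as_matrix(); yaw=np.arctan2(-M[1,0],-M[0,0])
    B=model('small',[0,0,0,0])[0]; mk={n:masks(v)[0] for n,v in im.items()}
    W=lambda p:(R.from_euler('ZY',[yaw,p[3]]).apply(B)+p[:3])
    def cost(p):
        c=0
        for n in mk:
            a=fill(hull(n,W(p))); m=mk[n]; big=cv2.dilate(a,np.ones((7,7)))
            c+=1-(a&m).sum()/max(1,(a|(m&big)).sum())
        return c
    p=np.array(p0)
    for st in(.015,.006,.002):
        S=np.array([p]+[p+st*np.eye(4)[i]*(6 if i==3 else 1) for i in range(4)])
        o=minimize(cost,p,method='Nelder-Mead',options=dict(initial_simplex=S,maxiter=250)); p=o.x
    e=np.array(s['ee_pos']); d=p[:3]-e; c,sn=np.cos(yaw),np.sin(yaw)
    print('pan',np.round(p[:3],4),'pitch deg',round(np.degrees(p[3]),2),'cost',round(o.fun,3),'yaw',round(np.degrees(yaw),2),'rel tcp along/side/z',np.round([c*d[0]+sn*d[1],-sn*d[0]+c*d[1],d[2]],4))
    return p,W(p)
E
python3 - <<'E'
from hand import *
im={n:vision.camera(n) for n in("scene","top")}
p,w=fitbody(im,[.539,-.32,.155,0]); o=[]
for n in im:
    q=im[n][:,:,::-1].copy(); cv2.polylines(q,[np.int32(hull(n,w)*16)],True,(0,0,255),1,cv2.LINE_AA,4)
    u=np.int32(proj(n,[[.52,-.33,.2]])[0]); x0,y0=max(0,u[0]-65),max(0,u[1]-50)
    o.append(cv2.resize(q[y0:y0+100,x0:x0+130],(400,308)))
cv2.imwrite("pics/l2.png",np.hstack(o))
E
```

```text
pan [ 0.5404 -0.3196  0.1538] pitch deg 0.4 cost 0.119 yaw -175.48 rel tcp along/side/z [-1.162e-01  1.000e-04 -6.450e-02]
```

View pics/l2.png

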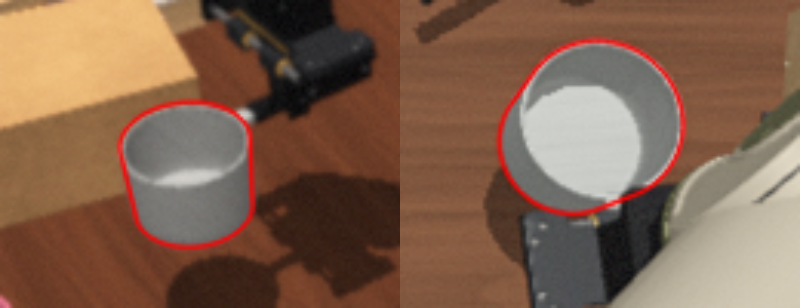

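The pan is held level (0.4°), with its underside 64.5 mm below the TCP and its centre 116 mm ahead. Target TCP is (0.432, 0.227), tool yaw 19.75°, final z about 0.0695.

```bash
python3 go.py .4323 .227 .219
```

```text
t 9.525 p [ 0.4246 -0.3286  0.2183] yaw 4.52 F [-0.5  0.5 -3.4] w 0.01749303007283114 g 59.99840011820197 j [-0.49  0.3   1.27  1.75 -0.29  1.32 -0.65]
units xyz [  1.71 -18.44  -0.02]
```

```bash
python3 -m crank '[[[0.04,-0.3,0],0],[[0.08,-0.6,0],0],[[0.08,-0.9,0],0],[[0.08,-0.9,0],0],[[0.08,-0.9,0],0],[[0.08,-0.9,0],0],[[0.08,-0.9,0],0],[[0.08,-0.9,0],0],[[0.08,-0.9,0],0],[[0.08,-0.9,0],0],[[0.08,-0.9,0],0],[[0.08,-0.9,0],0]]' >/dev/null
python3 -m crank '[[[0.08,-0.9,0],0],[[0.08,-0.9,0],0],[[0.08,-0.9,0],0],[[0.08,-0.9,0],0],[[0.08,-0.9,0],0],[[0.08,-0.9,0],0],[[0.08,-0.9,0],0],[[0.08,-0.9,0],0],[[0.08,-0.9,0],-0.4],[[0.04,-0.4,0],-0.8],[[0,0,0],-0.7],[[0,0,0],0]]'
python3 go.py .4323 .227 .219
```

```text
time: 12.52
ee_pos: [0.4309, 0.2262, 0.2188]
eef_rot: [0.985, 0.172, -0.0, 0.0]
ft_force: [-0.1, -0.1, -3.8]
width: 0.0176
grip_force: 60.0
t 12.525 p [0.4309 0.2262 0.2188] yaw 19.81 F [-0.1 -0.1 -3.8] w 0.017598810592929448 g 59.997498504817486 j [-1.15  0.01  0.58  1.85 -0.    1.29 -1.79]
units xyz [ 0.05 -0.01 -0.01]
```

```bash
python3 -m crank '[[[0.05,0,0.5],0],[[0,0,0.8],0],[[0,0,0.4],0],[[0,0,0],0]]'; python3 go.py .4323 .227 .0695
python3 - <<'E'
from h import *
im={n:vision.camera(n) for n in("scene","top")}
o=[]; s=sensors.read_state(); e=s['ee_pos']; y=np.radians(-160.2)
ps=[e[0]-.1155*np.cos(y),e[1]-.1155*np.sin(y),y,e[2]-.0645]; print(ps)
for n in im:
    q=draw(im[n],n,'small',ps); q=np.ascontiguousarray(draw(q[:,:,::-1],n,'big',[.541,.2657,2.7009,0]))
    u=np.int32(proj(n,[[.5,.26,.1]])[0]); x0,y0=max(0,u[0]-80),max(0,u[1]-70)
    o.append(cv2.resize(q[y0:y0+135,x0:x0+160],(400,338)))
cv2.imwrite("pics/n.png",np.hstack(o))
E
```

```text
time: 13.02
ee_pos: [0.4319, 0.2255, 0.167]
eef_rot: [0.985, 0.171, -0.001, 0.001]
ft_force: [0.3, 0.4, -2.9]
width: 0.0173
grip_force: 60.0
t 13.025 p [0.4319 0.2255 0.167 ] yaw 19.68 F [ 0.3  0.4 -2.9] w 0.01727772463671552 g 59.99833395704627 j [-1.14  0.06  0.59  1.92 -0.04  1.18 -1.76]
units xyz [ 0.03 -0.05  3.25]
[np.float64(0.541355360810401), np.float64(0.26512026974370745), np.float64(-2.7960174616949156), np.float64(0.10387685081167422)]
```

View pics/n.png

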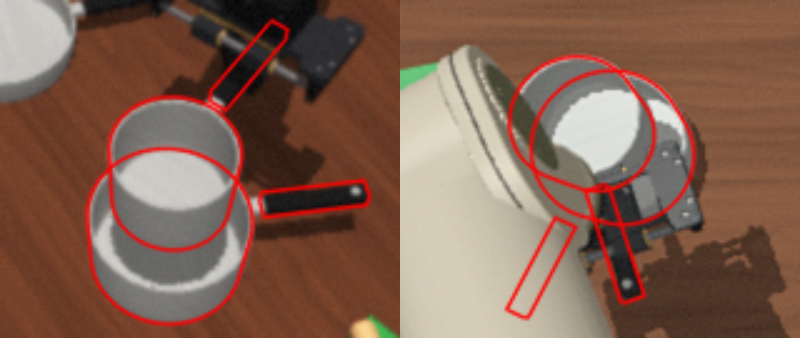

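The overlays match: the small pan is centred over the big one and its handle clears. Lowering, gently at the end.

```bash
python3 -m crank '[[[0.03,-0.05,0.3],0],[[0,0,0.5],0],[[0,0,0.6],0],[[0,0,0.6],0],[[0,0,0.5],0],[[0,0,0.3],0],[[0,0,0.15],0],[[0,0,0],0],[[0,0,0],0]]'; python3 -m crank '[[[0,0,0.05],0],[[0,0,0.05],0],[[0,0,0.03],0],[[0,0,0],0],[[0,0,0],0]]'; python3 go.py .4323 .227 .0695
```

```text
time: 14.25
ee_pos: [0.433, 0.2278, 0.0799]
eef_rot: [0.985, 0.171, 0.0, -0.0]
ft_force: [-0.3, -0.2, -3.1]
width: 0.0172
grip_force: 60.0
time: 14.88
ee_pos: [0.4327, 0.2276, 0.0756]
eef_rot: [0.985, 0.171, 0.0, -0.0]
ft_force: [0.1, -0.7, -3.1]
width: 0.0173
grip_force: 60.0
t 14.875 p [0.4327 0.2276 0.0756] yaw 19.72 F [ 0.1 -0.7 -3.1] w 0.017268799997853277 g 59.998338371515274 j [-1.11  0.19  0.58  2.01 -0.13  0.98 -1.69]
units xyz [-0.02  0.01  0.2 ]
```

```bash
for i in 1 2; do python3 -m crank '[[[0,0,0.04],0],[[0,0,0.04],0],[[0,0,0],0]]' | grep -E 'ee_pos|ft_f'; done
```

```text
ee_pos: [0.4326, 0.2276, 0.073]
ft_force: [0.0, -0.4, -2.3]
ee_pos: [0.4327, 0.2276, 0.0707]
ft_force: [0.7, -0.3, -2.7]
```

```bash
for i in 1 2; do python3 -m crank '[[[0,0,0.04],0],[[0,0,0],0],[[0,0,0],0]]' | grep -E 'time|ee_pos|ft_f'; done;python3 -c "
from bench import sensors;print(sensors.read_state()['torque'])"
```

```text
time: 16.0
ee_pos: [0.4328, 0.2277, 0.0696]
ft_force: [0.1, 0.4, -2.5]
time: 16.38
ee_pos: [0.4328, 0.2277, 0.0686]
ft_force: [-2.0, -2.1, 4.9]
[-0.3276075   0.75133137  0.01961817]
```

Contact felt at z = 0.0686, as expected (about 8 N). Ease off slightly, release, withdraw.

```bash
python3 -m crank '[[[0,0,-0.02],0],[[0,0,0],0]]' 0 10 | grep ft_f; python3 -m crank '[[[0,0,0],0],[[0,0,0],0],[[0,0,0],0],[[0,0,0],0],[[0,0,0],0]]' 0.6 | grep -E 'ft_f|width|ee_pos'; python3 -m crank '[[[0,0,-0.3],0],[[0,0,-0.6],0],[[0,0,-0.9],0],[[0,0,-0.9],0],[[0,0,-0.9],0],[[0,0,-0.9],0],[[-0.9,0,-0.9],0],[[-0.9,0.9,-0.5],0],[[0,0.9,0],0],[[0,0.9,0],0],[[0,0.9,0],0],[[0,0.9,0],0]]'; python3 go.py
python3 - <<'E'
from h import *
im={n:vision.camera(n) for n in("scene","top")}
cv2.imwrite("pics/f.png",np.vstack([cv2.resize(im['scene'][180:380,150:420,::-1],(780,578))]))
cv2.imwrite("pics/ft.png",cv2.resize(im['top'][100:290,60:330,::-1],(780,549)))
E
```

```text
ft_force: [-0.7, -0.3, -1.6]
ee_pos: [0.4327, 0.2276, 0.069]
ft_force: [-0.2, -0.1, -0.2]
width: 0.0508
time: 18.75
ee_pos: [0.4277, 0.0812, 0.2465]
eef_rot: [0.985, 0.171, 0.0, -0.0]
ft_force: [-0.1, 0.6, -0.8]
width: 0.0524
grip_force: 0.0
t 18.75 p [0.4277 0.0812 0.2465] yaw 19.7 F [-0.1  0.6 -0.8] w 0.052377628006854256 g 0.0 j [-1.08 -0.2   0.7   1.92  0.13  1.37 -1.63]
```

View pics/f.png

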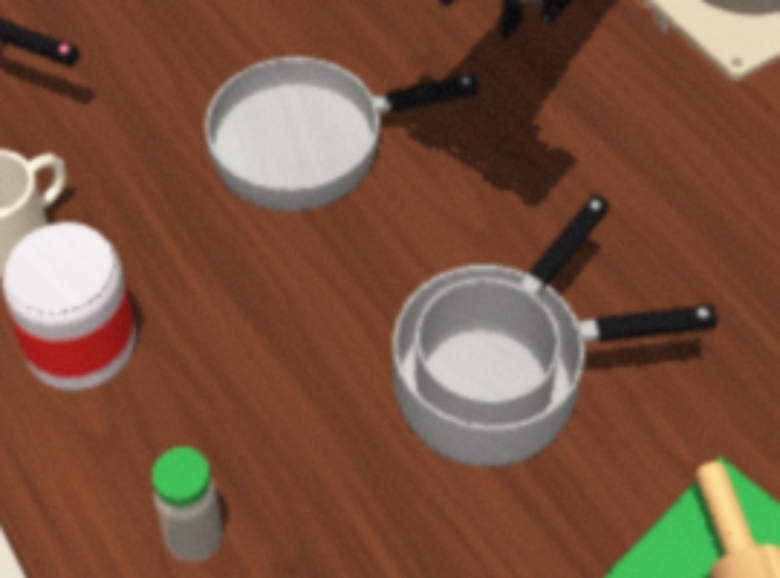

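View pics/ft.png

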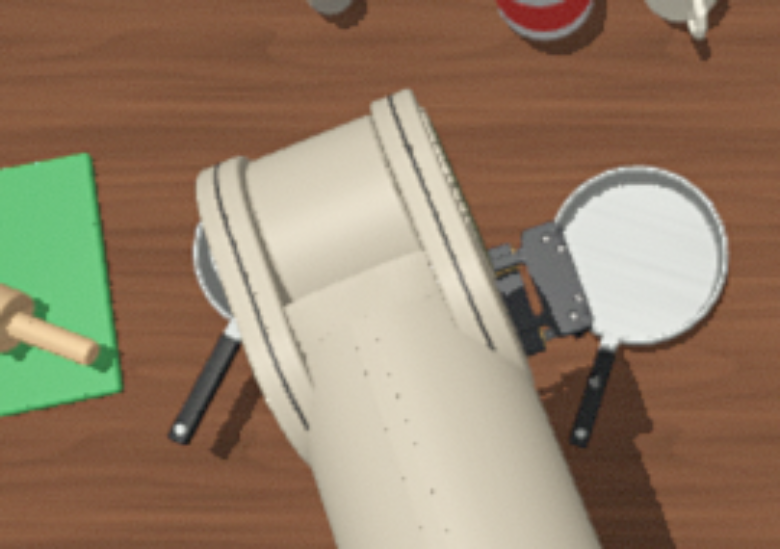

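The small pan stands flat inside the big one, near (487,350) in the scene crop. Its handle, tip at (598,205), is fanned clear of the big handle, tip at (705,317). The big pan and frying pan haven't visibly moved, and the robot is clear of everything.

```bash
python3 -c "
from bench import r;print(r.close_job())"
```

```text
the job is handed in; nothing more can be done
None
```

The small saucepan now stands flat inside the big one, its handle fanned about 45° from the big handle; the big pan and frying pan showed no visible movement, and the job was handed in at about 19 s.

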